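# Set up the fold-down writing cabinet: supports out, then the flap down

## Robot

A 6-joint arm with a two-finger parallel gripper is mounted at the origin on the work surface. World frame = base frame: x ahead of the robot, y to its left, z up, the work surface at z = 0. Lengths are in mm, angles in rad, forces in N, time in s.
With the tool pointing down it reaches from about 400 to 925 mm from the base axis. Payload 12.5 kg.
Tool frame: the origin (TCP) lies between the finger pads; the fingertips stand 25 mm ahead of it and the grasp point (between the pads) lies 6 mm ahead of it; z points along the fingers, y is the line along which they close (so a half turn about z gives the same grasp; the last joint's range is limited). The gripper opens to 95 mm and grips with 3 to 60 N. Pads are 20 mm wide; open, the fingers measure 119 mm over their backs; the gripper's body (75 mm by 180 mm) begins 59 mm behind the grasp point.
Start: joints at [-1.399, 0.491, 1.559, -0, 1.092, -0.106], TCP at [171.423, -601.048, 239.661] pointing down, gripper open.
Joint ranges: [-3.1, 3.1], [-0.84, 2.19], [0.05, 2.79], [-1.13, 4.28], [0.06, 2.93], [-2.69, 2.69]. Speed limits (rad/s): [2.22, 2.22, 2.79, 3.14, 3.14, 3.14].

## Interface

Orientations are given as [roll, pitch, yaw] about the fixed x, y, z axes, in that order (R = Rz(yaw) Ry(pitch) Rx(roll)).
In Python, from cell import state, read_camera, job_done, cut_out gives the robot as it stands. The module is installed in compiled form; this text tells all that it offers.
- The arm moves only by the tool jog_arm, never from a script. Its argument "motion" is a list of rows, each a list of 2 entries, a list of its own where there are three numbers: the shift along the tool's x, y, z in mm, then the turn about the tool's z in rad. A call has 1 to 5 rows; each row is the pose to reach, as a shift and turn from the pose commanded when the call began, along the tool's axes at that moment; what a row does not reach only later rows make up. A row lasts 1/10 s, in which the tool goes at most 50 mm and 8.59 degrees, less where a joint would pass 70% of its speed; a pose out of reach is approached as far as the arm can. A call with a gripper value outside its range is refused whole. "grip" is the closure, from 0 (fully open) to 1 (shut), set as the call begins (left out, the last holds). The fingers move at their own pace and stop on an object; the grip force is fixed at half the most. Time passes only in rows, so rows that repeat a pose let the fingers close. It gives the time, the measured TCP pose, the force, the opening and the grip force at its end, in the units of the state.
- state(): the state, without advancing time (a new reading comes with each control period).
- read_camera(name): name is "side" or "top" or "wrist"; returns a dict with "img" (400x640x3 uint8, blue, green, red), "vertical_fov" (degrees; the focal length in pixels is half the picture's height over the tangent of half this angle, whatever the lens; pixels are square), "cx", "cy" (the principal point, pixels), "k1" (the pictures are not rectified: a ray, as slopes to the right and down, at radius r is drawn at 1 + k1 r^2 times it, then the intrinsics apply), "extrinsics" (4x4, takes a point from camera to world coordinates). Camera axes: x right, y up, looking along -z (the intrinsics and any distortion apply to the point x, -y, -z); pixel columns grow to the right and rows downward; lengths in mm; the calibration is good to about 2 mm. A picture is of the moment at which its call begins. There is no depth.
- job_done(): hands the job in; it is judged then, once.
Trained networks look in a picture, given as the dict that the camera call returned (one of the last four; its "shot" number tells which), for a name from the list of things; names that differ only in an ending like _2 or _b are one class to them, and where a whole thing is asked for, a point or a joint stands for the part that bears it (a point fixed in the world has none). Each returns a list of dicts, best first, with "p" (0 to 1); they miss things now and then, are a little off and sometimes report something else, mostly with a low value. They report only what shows in the picture. A call takes as long as a camera call.
- cut_out(name, picture): "region" (400x640 bool, what is visible of it) and "box" ([left, top, right, bottom] in pixels, round what is visible of it).
The state is a dict: "t": time; "joints": joint angles; "qvel": joint speeds; "tau": joint torques, N m; "eef_pos": TCP position; "tcp_rot": TCP orientation; "ft_force": force on the tool from outside, world axes, zero at the start; "moment": the same for the moment, N m; "opening": opening from 0.0 (shut) to 1.0 (fully open); "grip_force": force on a finger pad.
Only numpy, scipy, OpenCV 4.12 (cv2) and the standard library are available. Lean on these libraries where they do the work, as an engineer would, in place of code of your own. Each camera call takes 0.05 s, during which the arm holds its last target. There are 200 camera calls.

## Task

Get the small white writing cabinet on the counter ready for use: pull both dark wooden slide-out supports right out to their stops, and only then gently lower the writing flap, the one with the brass knob on its edge, until it rests level on the two supports. Leave the little drawer between the supports shut.

Things in the scene. Friction and masses are not known exactly. Their poses are not given: they have to be found in the camera images.
- flap_hinge (a point): Middle of the flap's hinge line, on the front edge of the cabinet's base, 115 mm above the counter. The white cabinet (250 mm wide, 190 mm deep) is fixed; its front looks to the robot's right, up to 25 degrees turned away. This frame is the cabinet's: y along the hinge line, x backwards into it, -x out of its front, z up. Its upper part begins about 80 mm behind the hinge and is 240 mm high.
- near_pull (a point): Centre of the pull of the support nearer to the robot: a dark reddish-brown wooden ball 26 mm across, 78 mm above the counter, on a 12 mm stem on the front of the support (a dark bar 24 mm wide, y = +90 mm in the flap_hinge frame). 65 mm in front of the hinge line when the support is in; slides out with it along -x of that frame. Its sides, front and the room above are free.
- far_pull (a point): Centre of the pull of the support farther from the robot, alike in all, at y = -90 mm in the flap_hinge frame.
- near_support (a joint): How far the support nearer to the robot is pulled out (m): 0 in, 0.12 at its stop. Starts in or up to 15 mm out. About 1.5 N of friction and some damping; stays where it is left.
- far_support (a joint): The same for the support farther from the robot.
- flap (a joint): Angle of the flap (rad): 0 closed, leaning back 0.436; 0.436 upright; 2.007 level, to the front, underside on the supports if they are out; stop at 2.36, below level. Starts a little ajar. White panel 235 mm wide, 12 thick, 155 mm from hinge to free edge, 0.45 kg, green inner side. Stiff hinge: stays where left until 25 to 40 degrees in front of upright, then sinks slowly by its own weight.
- flap_knob (a point): Centre of the flap's knob: a brass ball 28 mm across on a 12 mm thick stem at the middle of the flap's free edge, 190 mm from the hinge line along the flap and 6 mm off it to the outer side (flap level: 190 mm in front of the hinge line, 6 mm below it). Its sides along the hinge direction are free; it may turn between the fingers.
- drawer (a joint): How far the little drawer between the supports is open (m): 0 shut. White front 137 mm wide; white 20 mm knob at y = 0 in the flap_hinge frame, 24 mm in front of the hinge line, 84 mm above the counter. Leave it shut (less than 15 mm out).

How it is judged (in metres and radians):
On the way, in this order (a step that is already met when the one before it is completed fails the run):
1. both supports are pulled out to within 20 mm of their stops while the flap is still up (less than about 45 degrees in front of upright) (value of joint each of near_support, far_support above 0.1 m and value of joint flap below 1.22 rad), for 0.2 s.
2. the flap is lowered level (value of joint flap between 1.93 and 2.08 rad), for 0.2 s.
At the end, for the whole second after the job is handed in: Both supports are out to within 20 mm of their 120 mm stops, the flap lies at rest on them, level to about 4 degrees, and the little drawer is shut (less than 15 mm out) (all of step 2 and value of joint each of near_support, far_support above 0.1 m and velocity of joint flap between -0.05 and 0.05 rad/s and value of joint drawer below 0.015 m); the robot touches nothing.
It fails at once if the little drawer is pulled open (more than 15 mm) (value of joint drawer above 0.015 m).
It fails at once if the flap is slammed (faster than 2.5 rad/s) (velocity of joint flap above 2.5 rad/s).
It also fails if it takes over 72 s, if anything falls off the work surface, if the arm or the gripper's body presses on something with over 40 N, if the wrist force passes 120 N, or if a joint passes its speed limit or range.

## Working session

There is one attempt and no reset: what is moved stays moved. The work goes in short steps, Python scripts to look and compute and a tool call to move; the robot and the scene stay as the last step left them, time stands still between calls to the robot, and variables do not carry over. Pictures are saved under pics/ and viewed, at most 10 in all, crops included, and the job is handed in when it is done.

Besides the shell and the picture viewer there is one more tool, called after "Call:" as name([rows], argument=value, ...), one row to a line, values as JSON. jog_arm: Moves the arm, as the interface text tells. Its arguments: {"type":"object","properties":{"motion":{"type":"array"},"grip":{"type":"number"}},"required":["motion"]}

```bash
mkdir -p pics
cat > h.py <<'E'
import numpy as np, cv2
from cell import state, read_camera, job_done, cut_out
from scipy.spatial.transform import Rotation as R
def K(p):
    f=p["img"].shape[0]/2/np.tan(np.radians(p["vertical_fov"]/2))
    return np.array([[f,0,p["cx"]],[0,f,p["cy"]],[0,0,1.]])
def ray(p,uv):
    # world origin, dir
    d=np.array([p["k1"],0,0,0,0.])
    s=cv2.undistortPoints(np.array([[uv]],float),K(p),d)[0,0]
    E=np.array(p["extrinsics"]); v=E[:3,:3]@np.array([s[0],-s[1],-1]); return E[:3,3],v/np.linalg.norm(v)
def atz(p,uv,z):
    o,v=ray(p,uv); return o+v*(z-o[2])/v[2]
def tri(rs):
    A=0;b=0
    for o,v in rs:
        M=np.eye(3)-np.outer(v,v);A=A+M;b=b+M@o
    x=np.linalg.solve(A,b); return x,[float(np.linalg.norm((np.eye(3)-np.outer(v,v))@(x-o))) for o,v in rs]
def proj(p,X):
    E=np.array(p["extrinsics"]);c=E[:3,:3].T@(np.asarray(X,float)-E[:3,3]);s=np.array([c[0],-c[1]])/-c[2]
    s=s*(1+p["k1"]*(s@s));k=K(p);return k[0,0]*s+k[:2,2]
def totool(dw):
    s=state();return R.from_euler('xyz',s["tcp_rot"]).as_matrix().T@np.asarray(dw,float)
E
python3 - <<'E'
from h import *
s=state();print({k:np.round(v,3).tolist() for k,v in s.items()})
ims=[]
for c in("side","top","wrist"):
    p=read_camera(c);ims.append(p["img"]);print(c,np.round(p["extrinsics"],2).tolist(),p["vertical_fov"],p["k1"])
    for n in("near_pull","far_pull","flap_knob","flap","drawer"):
        for q in cut_out(n,p)[:2]:
            r=q["region"];ys,xs=np.nonzero(r);print(' ',n,round(q["p"],2),np.round(q["box"]).tolist(),xs.mean().round(1),ys.mean().round(1))
    cv2.imwrite(f"pics/{c}0.png",p["img"])
E
```

```text
{'t': 0.0, 'joints': [-1.399, 0.492, 1.559, 0.0, 1.092, -0.106], 'qvel': [0.002, 0.001, -0.0, 0.001, -0.001, 0.003], 'tau': [-0.0, -61.264, -25.818, 0.069, 0.048, -0.0], 'eef_pos': [171.379, -600.816, 239.072], 'tcp_rot': [-3.141, -0.0, 0.278], 'ft_force': [-0.195, 0.954, 0.286], 'moment': [-0.008, -0.023, -0.021], 'grip_force': 0.0, 'opening': 0.998}
side [[-0.31, 0.91, -0.27, 351.77], [-0.95, -0.3, 0.09, 143.64], [0.0, 0.29, 0.96, 846.82], [0.0, 0.0, 0.0, 1.0]] 56.53188832061262 0.011818438552933281
  near_pull 0.68 [380.0, 218.0, 411.0, 242.0] 396.4 229.9
  far_pull 0.7 [351.0, 146.0, 376.0, 165.0] 364.8 155.7
  flap_knob 0.81 [310.0, 121.0, 387.0, 246.0] 347.9 187.5
  flap_knob 0.67 [347.0, 145.0, 377.0, 163.0] 363.7 156.0
  flap 0.8 [312.0, 122.0, 388.0, 246.0] 347.8 187.3
  drawer 0.53 [365.0, 191.0, 370.0, 198.0] 368.5 195.1
top [[0.01, 0.99, -0.15, 425.76], [-1.0, 0.01, -0.02, 75.72], [-0.02, 0.15, 0.99, 937.71], [0.0, 0.0, 0.0, 1.0]] 42.053337815660555 0.020085441237246315
  near_pull 0.96 [387.0, 256.0, 437.0, 272.0] 410.5 262.0
  far_pull 0.82 [384.0, 144.0, 426.0, 163.0] 402.8 155.2
  flap_knob 0.97 [328.0, 108.0, 389.0, 281.0] 361.9 198.1
  flap_knob 0.27 [385.0, 255.0, 433.0, 270.0] 410.4 262.6
  flap 0.84 [330.0, 107.0, 391.0, 282.0] 362.0 197.9
  drawer 0.59 [383.0, 205.0, 402.0, 215.0] 391.1 208.0
wrist [[0.27, 0.93, 0.25, 241.42], [-0.96, 0.27, 0.07, -581.06], [0.0, -0.26, 0.97, 384.96], [0.0, 0.0, 0.0, 1.0]] 62.15656707269677 -0.061627196567175274
```

View pics/side0.png

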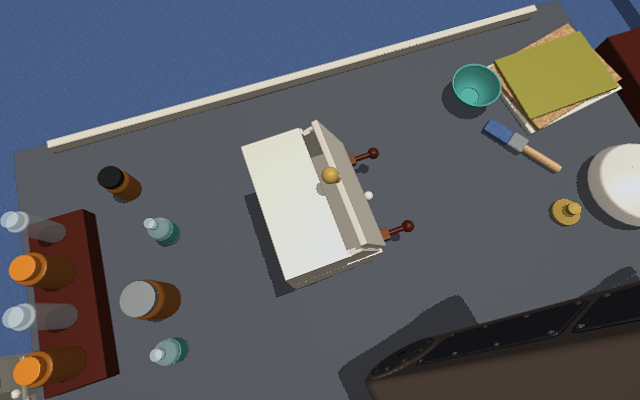

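View pics/top0.png

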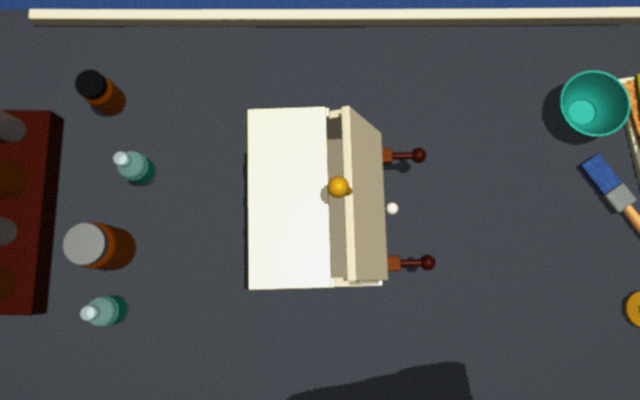

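The side picture shows the near pull ball at about (408,226), the far one at (374,153), the brass knob at (330,175) and the drawer knob at (368,195). The top picture shows the same four at (428,262), (419,155), (339,187) and (392,208).

```bash
cat >> h.py <<'E'
from scipy.optimize import least_squares
def blob(p,uv,w=13):
    """refine ball: centroid of pixels whose colour is like the dark red / brass ball"""
    u,v=map(int,uv);c=cv2.cvtColor(p["img"],cv2.COLOR_BGR2HSV)[v-w:v+w+1,u-w:u+w+1]
    m=((c[...,1]>110)&((c[...,0]<35)|(c[...,0]>170))).astype(np.uint8)
    d=cv2.distanceTransform(np.pad(m,1),cv2.DIST_L2,5)[1:-1,1:-1]
    y,x=np.unravel_index(d.argmax(),d.shape);yy,xx=np.mgrid[:d.shape[0],:d.shape[1]]
    k=m.astype(bool)&(np.hypot(xx-x,yy-y)<=d.max()+1)
    return np.array([xx[k].mean()+u-w,yy[k].mean()+v-w]),d.max()
def knob(h,t):  # h=(x,y,yaw); flap angle t
    a=t-0.436; x=-190*np.sin(a)-6*np.cos(a); z=115+190*np.cos(a)-6*np.sin(a)
    return cab(h,[x,0,z])
def cab(h,q):
    c,s=np.cos(h[2]),np.sin(h[2]);return np.array([h[0]+c*q[0]-s*q[1],h[1]+s*q[0]+c*q[1],q[2]])
E
python3 - <<'E'
from h import *
S=read_camera("side");T=read_camera("top")
px={'n':((408,226),(428,262)),'f':((374,153),(419,155)),'k':((330,175),(339,187)),'d':((368.5,195.1),(392,208))}
obs=[]
for n,(a,b) in px.items():
    if n!='d': (a,ra),(b,rb)=blob(S,a),blob(T,b)
    else: ra=rb=0
    print(n,np.round(a,1),np.round(b,1),ra,rb,[np.round(q,1) for q in tri([ray(S,a),ray(T,b)])])
    obs+=[(n,S,a),(n,T,b)]
def res(v):
    h=v[:3];X={'n':cab(h,[-65-v[3],90,78]),'f':cab(h,[-65-v[4],-90,78]),'k':knob(h,v[5]),'d':cab(h,[-24,0,84])}
    return np.concatenate([proj(p,X[n])-a for n,p,a in obs])
r=least_squares(res,[400,-50,1.57,0,0,0.1],loss='soft_l1');print(np.round(r.x,3),np.round(r.fun,1))
h=r.x[:3]
for k,X in dict(n=cab(h,[-65-r.x[3],90,78]),f=cab(h,[-65-r.x[4],-90,78]),k=knob(h,r.x[5]),lvl=knob(h,2.007)).items():print(k,X.round(1),np.hypot(*X[:2]).round())
E
```

```text
n [407.1 225.8] [426.9 262.1] 5.3938 7.0 [array([462. , -80.9,  74.9]), array([0.3, 0.3])]
f [371.4 151.4] [417.9 154.8] 3.1969 6.5906997 [array([640.4, -66.3,  88.2]), array([2., 2.])]
k [329.8 175. ] [337.8 186.4] 8.0 10.187599 [array([547. ,  67.9, 290.2]), array([0., 0.])]
d [368.5 195.1] [392 208] 0 0 [array([549.6, -24.3,  84.3]), array([0.2, 0.2])]
[ 528.193  -14.309  128.222  -84.428   43.084 -380.276] [ -0.6  -0.1  -1.1  -0.5 -32.3   0.1 -42.2 -15.2  40.6   8.6  69.2   0.
   1.5   0.1   2.1   0.9]
n [462.4 -78.8  78. ] 469.0
f [668.    1.3  78. ] 668.0
k [610.8 -68.8 -47.3] 615.0
lvl [ 686.8 -118.9  109. ] 697.0
```

Run:
```python
from h import *
S=read_camera("side");T=read_camera("top")
px={'n':((407.5,226),(427.5,262)),'f':((373.5,153),(418.5,155)),'k':((329.8,175),(338.2,186.6)),'d':((368.5,195.3),(392,208))}
obs=[(n,p,np.array(a)) for n,v in px.items() for p,a in zip((S,T),v)]
def res(v):
    h=v[:3];X={'n':cab(h,[-65-v[3],90,78]),'f':cab(h,[-65-v[4],-90,78]),'k':knob(h,v[5]),'d':cab(h,[-24,0,84])}
    return np.concatenate([proj(p,X[n])-a for n,p,a in obs])
r=least_squares(res,[550,0,1.6,5,5,0.05],x_scale=[10,10,.1,10,10,.1],bounds=([300,-200,1.,-3,-3,-.05],[800,200,2.2,18,18,.4]));print(np.round(r.x,3),np.round(r.fun,1))
h=r.x[:3]
for k,X in dict(n=cab(h,[-65-r.x[3],90,78]),f=cab(h,[-65-r.x[4],-90,78]),k=knob(h,r.x[5]),lvl=knob(h,2.007)).items():print(k,X.round(1),np.hypot(*X[:2]).round())
np.save("h.npy",r.x)
print(state()["eef_pos"],state()["tcp_rot"])
```

```text
[ 5.4864e+02 -2.8300e-01  1.6060e+00  1.2735e+01  8.5320e+00  3.8000e-02] [ 0.3 -0.3 -0.2  0.2 -0.2 -0.2  0.1  0.1  0.2 -0.2 -0.2  0.1 -0.1 -0.2
  0.1  0.2]
n [461.4 -81.1  78. ] 469.0
f [641.2 -70.6  78. ] 645.0
k [546.2  67.8 292.5] 550.0
lvl [ 555.3 -190.2  109. ] 587.0
[ 171.40578535 -601.04833313  239.66449287] [ 3.14149779e+00 -2.45587715e-05  2.77739772e-01]
```

Call:
jog_arm([
  [[34,-34,6],0],
  [[68,-68,12],0],
  [[102,-102,18],0],
  [[136,-136,24],0],
  [[170,-170,30],0],
], grip=0)

```text
t: 1.6
eef_pos: [288.8, -389.3, 209.6]
tcp_rot: [3.141, -0.0, 0.277]
ft_force: [0.7, -0.7, -0.4]
opening: 1.002
grip_force: 0.0
```

Call:
jog_arm([
  [[34,-34,6],0],
  [[68,-68,12],0],
  [[102,-102,18],0],
  [[136,-136,24],0],
  [[170,-170,30],0],
])

```text
t: 2.1
eef_pos: [405.8, -179.2, 179.7]
tcp_rot: [3.141, -0.0, 0.278]
ft_force: [0.7, 0.1, -0.3]
opening: 1.006
grip_force: 0.0
```

Call:
jog_arm([
  [[30,-30,4],-0.14],
  [[60,-60,8],-0.28],
  [[81,-81,10],-0.42],
  [[81,-81,10],-0.56],
  [[81,-81,10],-0.7],
])

```text
t: 2.6
eef_pos: [461.2, -79.7, 169.6]
tcp_rot: [3.141, 0.0, 0.986]
ft_force: [-0.5, -0.9, 0.1]
opening: 0.999
grip_force: 0.0
```

Call:
jog_arm([
  [[0,0,0],-0.14],
  [[0,0,0],-0.28],
  [[0,0,0],-0.42],
  [[0,0,0],-0.56],
  [[0,0,0],-0.628],
])

```text
t: 3.1
eef_pos: [460.9, -80.8, 169.7]
tcp_rot: [3.141, 0.0, 1.611]
ft_force: [0.5, 0.3, 0.5]
opening: 1.003
grip_force: 0.0
```

Run:
```python
from h import *
W=read_camera("wrist");v=np.load("h.npy");h=v[:3]
im=W["img"].copy()
for X in (cab(h,[-65-v[3],90,78]),cab(h,[-65-v[4],-90,78]),cab(h,[-24,0,84])):
    q=proj(W,X);print(q)
    if abs(q).max()<2000: cv2.drawMarker(im,tuple(int(round(a)) for a in q),(0,255,0),0,12,1)
cv2.imwrite("pics/w1.png",im)
for n in("near_pull",):
    for q in cut_out(n,W)[:2]:print(q["p"],q["box"])
```

```text
[321.53576939 211.89453185]
[555.28647111 207.57099472]
[451.29630307 141.21504828]
0.87 [308.0, 113.1, 343.0, 229.9]
```

View pics/w1.png

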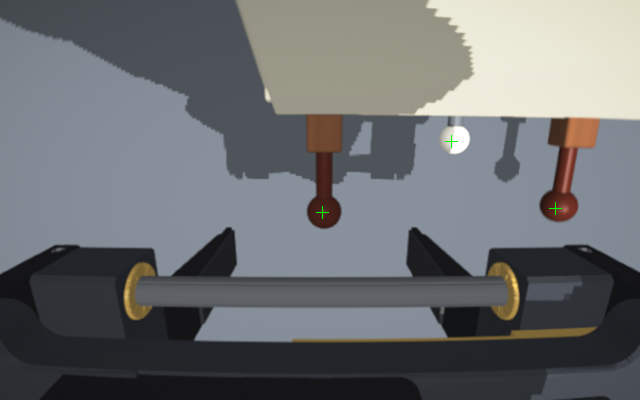

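The near ball is at (324,211), about 2 px from the prediction, so the calibration holds. I'll go down and grip it.

Call:
jog_arm([
  [[0,1.5,30],0],
  [[0,1.5,60],0],
  [[0,1.5,86],0],
  [[0,1.5,86],0],
])

```text
t: 3.6
eef_pos: [461.2, -80.4, 81.4]
tcp_rot: [-3.137, -0.002, 1.604]
ft_force: [0.7, 0.5, 0.4]
opening: 1.001
grip_force: 0.0
```

Call:
jog_arm([
  [[0,0,0],0],
  [[0,0,0],0],
  [[0,0,0],0],
  [[0,0,0],0],
  [[0,0,0],0],
], grip=1)

```text
t: 4.1
eef_pos: [462.5, -80.8, 84.2]
tcp_rot: [3.141, 0.0, 1.606]
ft_force: [0.4, -0.5, 0.3]
opening: 0.636
grip_force: 0.0
```

Call:
jog_arm([
  [[0,0,0],0],
  [[0,0,0],0],
  [[0,0,0],0],
  [[-4,0,0],0],
  [[-10,0,0],0],
])

```text
t: 4.6
eef_pos: [463.1, -90.9, 83.6]
tcp_rot: [3.141, 0.0, 1.606]
ft_force: [4.7, 2.3, -1.4]
opening: 0.258
grip_force: 30.0
```

Call:
jog_arm([
  [[-15,0,0],0],
  [[-30,0,0],0],
  [[-45,0,0],0],
  [[-60,0,0],0],
  [[-75,0,0],0],
])

```text
t: 5.1
eef_pos: [465.9, -167.0, 83.7]
tcp_rot: [3.14, 0.001, 1.605]
ft_force: [7.1, 3.0, -3.7]
opening: 0.261
grip_force: 30.0
```

Call:
jog_arm([
  [[-8,0,0],0],
  [[-14,0,0],0],
  [[-19,0,0],0],
  [[-23,0,0],0],
  [[-23,0,0],0],
])

```text
t: 5.6
eef_pos: [466.8, -190.0, 83.7]
tcp_rot: [3.14, 0.001, 1.605]
ft_force: [5.8, -2.0, -3.0]
opening: 0.257
grip_force: 30.0
```

Call:
jog_arm([
  [[-1,0,0],0],
  [[-2,0,0],0],
  [[-3,0,0],0],
  [[-3,0,0],0],
])

```text
t: 6.0
eef_pos: [466.9, -192.5, 83.7]
tcp_rot: [3.14, 0.001, 1.605]
ft_force: [6.5, 0.1, -3.2]
opening: 0.263
grip_force: 30.0
```

Run:
```python
from h import *
v=np.load("h.npy");h=v[:3];T=read_camera("top");S=read_camera("side")
print(proj(T,cab(h,[-185,90,78])),proj(S,cab(h,[-185,90,78])),state()["ft_force"])
cv2.imwrite("pics/t2.png",np.hstack([T["img"][120:340,280:680],S["img"][100:320,260:560]]))
for n,p in(("near_pull",T),("near_pull",S)):
    for q in cut_out(n,p)[:2]:print(q["p"],q["box"])
```

```text
[493.48018633 260.5408067 ] [453.69759609 208.80015057] [ 6.28198855  0.57641429 -4.09730959]
0.92 [387.4, 255.0, 490.9, 272.6]
0.96 [379.1, 218.3, 410.9, 241.7]
```

View pics/t2.png

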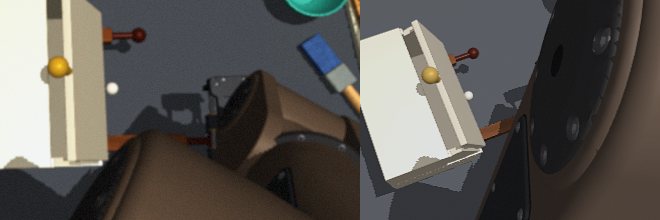

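The support has moved out with the gripper. I'll feel for its stop.

Call:
jog_arm([
  [[-1,0,0],0],
  [[-2,0,0],0],
  [[-3,0,0],0],
  [[-4,0,0],0],
  [[-4,0,0],0],
])

```text
t: 6.7
eef_pos: [466.7, -193.3, 83.6]
tcp_rot: [3.141, -0.004, 1.604]
ft_force: [14.4, 29.7, 1.8]
opening: 0.261
grip_force: 30.0
```

Call:
jog_arm([
  [[4,0,0],0],
  [[4,0,0],0],
  [[4,0,0],0],
  [[4,0,0],0],
], grip=0)

```text
t: 7.1
eef_pos: [466.0, -192.1, 83.6]
tcp_rot: [-3.141, 0.0, 1.605]
ft_force: [0.0, 0.1, 0.2]
opening: 0.536
grip_force: 0.0
```

Call:
jog_arm([
  [[0,0,20],0],
  [[0,0,-20],0],
  [[0,0,-60],0],
  [[0,0,-95],0],
  [[0,0,-95],0],
])

```text
t: 7.6
eef_pos: [467.4, -192.7, 182.4]
tcp_rot: [3.136, 0.004, 1.605]
ft_force: [-0.5, 0.2, -0.9]
opening: 0.956
grip_force: 0.0
```

Call:
jog_arm([
  [[23,36,2],0],
  [[46,72,4],0],
  [[69,107,6],0],
  [[93,143,8],0],
  [[116,179,10],0],
])

```text
t: 8.1
eef_pos: [642.0, -68.5, 167.5]
tcp_rot: [-3.14, -0.0, 1.605]
ft_force: [0.6, -1.7, 0.4]
opening: 1.0
grip_force: 0.0
```

Call:
jog_arm([
  [[0,0,0],0],
  [[0,0,0],0],
])

```text
t: 8.3
eef_pos: [640.8, -69.1, 167.1]
tcp_rot: [-3.14, -0.0, 1.607]
ft_force: [-0.1, -0.4, 0.6]
opening: 1.0
grip_force: 0.0
```

Run:
```python
from h import *
W=read_camera("wrist");T=read_camera("top");v=np.load("h.npy");h=v[:3];s=state()
print(s["eef_pos"],s["tcp_rot"])
X=cab(h,[-65-v[4],-90,78]);print(X,proj(W,X),'drawer',proj(W,cab(h,[-24,0,84])),'nearOut',proj(W,cab(h,[-185,90,78])),proj(T,cab(h,[-185,90,78])))
for n,p in(("far_pull",W),("near_pull",T)):
    for q in cut_out(n,p)[:2]:print(q["p"],q["box"])
cv2.imwrite("pics/w3.png",W["img"])
```

```text
[640.16547715 -70.07599969 167.9572133 ] [-3.14020414e+00 -6.87046938e-05  1.60519585e+00]
[641.16707156 -70.60853211  78.        ] [321.633676   214.46573681] drawer [191.75091174 148.34374948] nearOut [112.1611048  337.05872274] [493.48018633 260.5408067 ]
0.67 [311.3, 121.8, 342.0, 231.5]
```

View pics/w3.png

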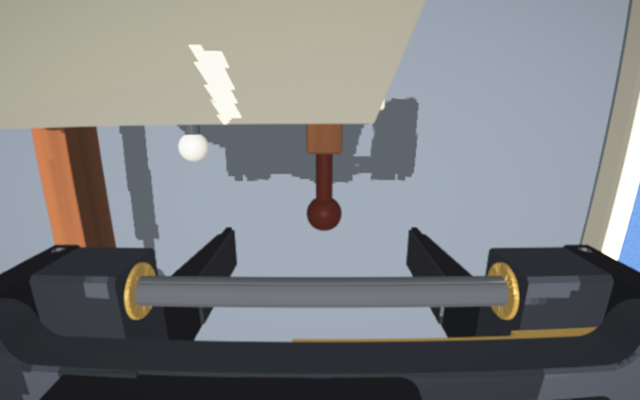

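The far ball is centred between the fingers at (324,213), and the near support shows pulled out on the left. I'll repeat the pull.

Call:
jog_arm([
  [[0,2,30],0],
  [[0,2,60],0],
  [[0,2,84],0],
  [[0,2,84],0],
])

```text
t: 8.9
eef_pos: [641.2, -69.9, 82.0]
tcp_rot: [-3.137, -0.001, 1.605]
ft_force: [-0.3, -0.3, 0.0]
opening: 0.997
grip_force: 0.0
```

Call:
jog_arm([
  [[0,0,0],0],
  [[0,0,0],0],
  [[0,0,0],0],
  [[0,0,0],0],
  [[0,0,0],0],
], grip=1)

```text
t: 9.4
eef_pos: [643.2, -69.3, 85.2]
tcp_rot: [3.141, 0.0, 1.606]
ft_force: [0.3, -0.4, 0.7]
opening: 0.637
grip_force: 0.0
```

Call:
jog_arm([
  [[0,0,0],0],
  [[0,0,0],0],
  [[0,0,0],0],
  [[-4,0,0],0],
  [[-10,0,0],0],
])

```text
t: 9.9
eef_pos: [643.0, -79.3, 84.5]
tcp_rot: [-3.14, -0.0, 1.606]
ft_force: [-2.4, 1.7, 0.3]
opening: 0.258
grip_force: 30.0
```

Call:
jog_arm([
  [[-15,0,0],0],
  [[-30,0,0],0],
  [[-45,0,0],0],
  [[-60,0,0],0],
  [[-75,0,0],0],
])

```text
t: 10.4
eef_pos: [645.8, -155.9, 84.5]
tcp_rot: [-3.141, -0.0, 1.605]
ft_force: [-2.9, 2.3, 1.2]
opening: 0.259
grip_force: 30.0
```

Call:
jog_arm([
  [[-8,0,0],0],
  [[-14,0,0],0],
  [[-19,0,0],0],
  [[-23,0,0],0],
  [[-23,0,0],0],
])

```text
t: 10.9
eef_pos: [646.7, -177.8, 84.6]
tcp_rot: [-3.141, 0.001, 1.606]
ft_force: [-5.4, -1.8, 0.2]
opening: 0.26
grip_force: 30.0
```

Call:
jog_arm([
  [[-1,0,0],0],
  [[-2,0,0],0],
  [[-3,0,0],0],
  [[-4,0,0],0],
  [[-4,0,0],0],
])

```text
t: 11.4
eef_pos: [646.8, -181.0, 84.6]
tcp_rot: [-3.141, 0.0, 1.606]
ft_force: [-5.6, 0.6, 1.0]
opening: 0.259
grip_force: 30.0
```

Call:
jog_arm([
  [[-1,0,0],0],
  [[-2,0,0],0],
  [[-3,0,0],0],
  [[-4,0,0],0],
  [[-4,0,0],0],
])

```text
t: 11.9
eef_pos: [647.0, -185.1, 84.6]
tcp_rot: [-3.141, 0.0, 1.606]
ft_force: [-5.1, 0.2, 0.0]
opening: 0.26
grip_force: 30.0
```

Call:
jog_arm([
  [[-1,0,0],0],
  [[-2,0,0],0],
  [[-3,0,0],0],
  [[-4,0,0],0],
  [[-4,0,0],0],
])

```text
t: 12.4
eef_pos: [647.0, -186.2, 84.5]
tcp_rot: [-3.14, -0.004, 1.606]
ft_force: [-4.1, 17.7, 5.0]
opening: 0.256
grip_force: 30.0
```

Call:
jog_arm([
  [[4,0,0],0],
  [[4,0,0],0],
  [[4,0,0],0],
  [[4,0,0],0],
], grip=0)

```text
t: 12.8
eef_pos: [647.4, -185.6, 84.7]
tcp_rot: [3.141, 0.001, 1.606]
ft_force: [-0.2, 0.3, -0.1]
opening: 0.539
grip_force: 0.0
```

Call:
jog_arm([
  [[0,0,-10],0],
  [[0,0,-50],0],
  [[0,0,-95],0],
  [[0,0,-140],0],
  [[0,0,-190],0],
])

```text
t: 13.3
eef_pos: [646.6, -185.3, 276.9]
tcp_rot: [-3.142, 0.0, 1.605]
ft_force: [1.4, -0.8, -0.4]
opening: 0.954
grip_force: 0.0
```

Call:
jog_arm([
  [[0,0,-40],0],
  [[0,0,-80],0],
  [[0,0,-100],0],
  [[0,0,-100],0],
])

```text
t: 13.7
eef_pos: [647.3, -185.6, 378.9]
tcp_rot: [3.136, 0.003, 1.606]
ft_force: [0.1, -0.0, 0.7]
opening: 0.997
grip_force: 0.0
```

Run:
```python
from h import *
T=read_camera("top");S=read_camera("side");v=np.load("h.npy");h=v[:3];s=state()
print(s["eef_pos"],s["tcp_rot"])
print('nearOut',proj(T,cab(h,[-185,90,78])),'far',proj(T,cab(h,[-185,-90,78])),'knob',proj(T,knob(h,v[5])))
for z in(240,355):print(z,proj(T,cab(h,[80,125,z])),proj(T,cab(h,[80,-125,z])))
for n in("near_pull","far_pull"):
    for q in cut_out(n,T)[:2]:print(q["p"],q["box"])
K_=knob(h,v[5]);dw=K_+[0,0,55]-s["eef_pos"];print(K_,totool(dw))
cv2.imwrite("pics/t4.png",T["img"])
```

```text
[ 646.80035094 -185.32691249  374.50535313] [3.14147112e+00 1.43471836e-04 1.60554160e+00]
nearOut [493.48018633 260.5408067 ] far [485.16242373 152.97870634] knob [337.96648775 186.66422795]
240 [331.42880426 287.10997684] [326.14633906 105.80116724]
355 [331.49086125 287.84575364] [325.22872792  72.83229862]
0.91 [386.7, 251.6, 501.6, 271.1]
0.56 [382.8, 143.4, 492.6, 162.3]
[546.24807869  67.76853975 292.48028376] [256.42454438 -91.61586995  27.41180741]
```

View pics/t4.png

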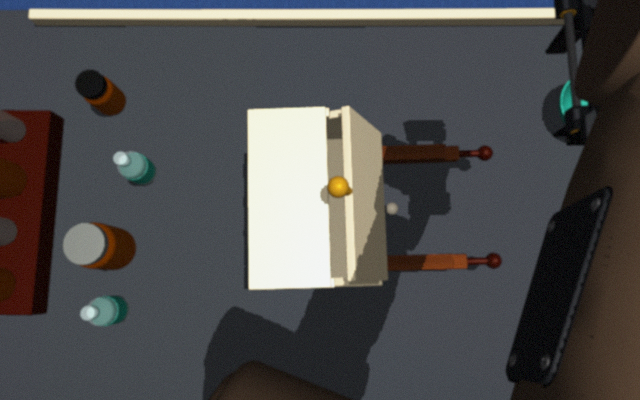

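Both supports are fully out: the balls are at (493,261) and (485,153), within a pixel of the prediction. Next I'll go above the brass knob.

Call:
jog_arm([
  [[46,-16,4],0],
  [[92,-32,8],0],
  [[138,-48,12],0],
  [[184,-65,16],0],
  [[230,-82,20],0],
])

```text
t: 14.4
eef_pos: [555.8, 43.2, 353.2]
tcp_rot: [-3.14, -0.0, 1.605]
ft_force: [0.9, -0.4, 0.2]
opening: 0.997
grip_force: 0.0
```

Call:
jog_arm([
  [[26,-10,7],0],
  [[26,-10,7],0],
  [[26,-10,7],0],
])

```text
t: 14.7
eef_pos: [546.1, 67.6, 346.9]
tcp_rot: [-3.14, 0.0, 1.607]
ft_force: [0.5, 0.4, -0.7]
opening: 0.999
grip_force: 0.0
```

Run:
```python
from h import *
W=read_camera("wrist");T=read_camera("top");v=np.load("h.npy");h=v[:3];s=state()
print(s["eef_pos"],s["tcp_rot"]);X=knob(h,v[5]);print(proj(W,X),totool(X+[0,0,6]-s["eef_pos"]))
for q in cut_out("flap_knob",W)[:2]:print(q["p"],q["box"])
cv2.imwrite("pics/w5.png",W["img"])
```

```text
[546.61179028  66.53421661 347.20057237] [-3.14098144e+00  2.80637265e-04  1.60510043e+00]
[321.26061039 228.24349036] [ 1.25974398 -0.29138528 48.72012419]
0.94 [168.2, 202.5, 479.5, 251.1]
```

View pics/w5.png

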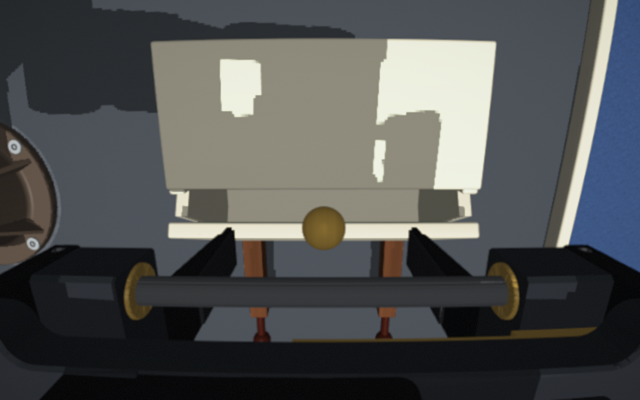

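The brass knob is centred between the fingers at (323,228). Go down and grip it.

Call:
jog_arm([
  [[1,1.5,20],0],
  [[1,1.5,38],0],
  [[1,1.5,48],0],
  [[1,1.5,48],0],
])

```text
t: 15.25
eef_pos: [547.6, 67.7, 298.4]
tcp_rot: [-3.139, 0.0, 1.605]
ft_force: [-0.4, -0.0, -0.2]
opening: 0.997
grip_force: 0.0
```

Call:
jog_arm([
  [[0,0,0],0],
  [[0,0,0],0],
  [[0,0,0],0],
  [[0,0,0],0],
  [[0,0,0],0],
], grip=1)

```text
t: 15.75
eef_pos: [547.7, 68.4, 299.9]
tcp_rot: [3.141, 0.0, 1.606]
ft_force: [0.0, 0.0, 0.6]
opening: 0.639
grip_force: 0.0
```

Call:
jog_arm([
  [[0,0,0],0],
  [[0,0,0],0],
  [[0,0,0],0],
  [[0,0,0],0],
])

```text
t: 16.15
eef_pos: [547.6, 68.4, 299.6]
tcp_rot: [-3.142, 0.0, 1.606]
ft_force: [-0.0, -0.2, 0.2]
opening: 0.299
grip_force: 0.4
```

Run:
```python
from h import *
v=np.load("h.npy");h=v[:3];s=state();g=s["eef_pos"]-np.array([0,0,6]);print(g,s["ft_force"],s["opening"],s["grip_force"])
r=least_squares(lambda t:(knob(h,t[0])-g),[.05]);t0=r.x[0];print(t0,r.fun)
ts=np.linspace(t0,2.0,26);P=[knob([0,0,0],t) for t in ts]
for c in range(5):
    print([[round(float(P[5*c+i][0]-P[5*c][0]),1),0,round(float(P[5*c][2]-P[5*c+i][2]),1)] for i in range(1,6)],ts[5*c+5].round(2),(knob(h,ts[5*c+5])+[0,0,6]).round(1))
```

```text
[547.64614884  68.39970864 293.58619129] [-0.0220258  -0.18455213  0.23444508] 0.2991672354491461 0.3603504505008459
0.03731451820316595 [-1.40285651 -0.49498436 -1.1582496 ]
[[-14.1, 0, -4.8], [-28.6, 0, -8.5], [-43.3, 0, -11.0], [-58.1, 0, -12.4], [-73.1, 0, -12.6]] 0.43 [548.8  -5.1 311. ]
[[-14.9, 0, 1.0], [-29.7, 0, 3.1], [-44.2, 0, 6.4], [-58.5, 0, 10.8], [-72.3, 0, 16.3]] 0.82 [551.3 -77.4 294.7]
[[-13.4, 0, 6.6], [-26.2, 0, 14.2], [-38.4, 0, 22.8], [-49.9, 0, 32.3], [-60.6, 0, 42.7]] 1.21 [ 553.5 -137.9  252. ]
[[-9.8, 0, 11.2], [-18.8, 0, 23.2], [-26.8, 0, 35.8], [-33.7, 0, 49.0], [-39.6, 0, 62.7]] 1.61 [ 554.9 -177.6  189.3]
[[-4.8, 0, 14.1], [-8.5, 0, 28.6], [-11.1, 0, 43.3], [-12.4, 0, 58.1], [-12.7, 0, 73.1]] 2.0 [ 555.3 -190.2  116.3]
```

Call:
jog_arm([
  [[0,0,0],0],
  [[0,0,0],0],
  [[0,0,0],0],
])

```text
t: 16.45
eef_pos: [547.4, 68.4, 299.6]
tcp_rot: [-3.141, 0.0, 1.606]
ft_force: [-3.3, 0.3, 1.6]
opening: 0.273
grip_force: 30.0
```

Call:
jog_arm([
  [[-14,0,-5],0],
  [[-28.5,0,-8.5],0],
  [[-43.5,0,-11],0],
  [[-58,0,-12.5],0],
  [[-73,0,-12.5],0],
])

```text
t: 16.95
eef_pos: [550.1, -6.0, 312.3]
tcp_rot: [-3.141, 0.0, 1.605]
ft_force: [-2.3, 2.7, -3.4]
opening: 0.28
grip_force: 30.0
```

Call:
jog_arm([
  [[-15,0,1],0],
  [[-29.5,0,3],0],
  [[-44,0,6.5],0],
  [[-58.5,0,11],0],
  [[-72.5,0,16.5],0],
])

```text
t: 17.45
eef_pos: [552.9, -78.8, 296.0]
tcp_rot: [3.141, 0.001, 1.606]
ft_force: [-3.9, 1.4, 2.7]
opening: 0.279
grip_force: 30.0
```

Call:
jog_arm([
  [[-13.5,0,6.5],0],
  [[-26,0,14],0],
  [[-38.5,0,23],0],
  [[-50,0,32.5],0],
  [[-60.5,0,42.5],0],
])

```text
t: 17.95
eef_pos: [555.1, -139.4, 252.9]
tcp_rot: [3.14, 0.002, 1.605]
ft_force: [-1.6, -1.6, 2.3]
opening: 0.28
grip_force: 30.0
```

Call:
jog_arm([
  [[-10,0,11],0],
  [[-19,0,23],0],
  [[-27,0,36],0],
  [[-33.5,0,49],0],
  [[-39.5,0,62.5],0],
])

```text
t: 18.45
eef_pos: [556.5, -177.9, 189.5]
tcp_rot: [3.141, 0.001, 1.606]
ft_force: [0.2, -2.0, 1.2]
opening: 0.277
grip_force: 30.0
```

Call:
jog_arm([
  [[-4.5,0,14],0],
  [[-8.5,0,28.5],0],
  [[-11,0,43.5],0],
  [[-12.5,0,56],0],
  [[-12.5,0,64],0],
])

```text
t: 18.95
eef_pos: [557.0, -189.6, 125.2]
tcp_rot: [3.141, 0.0, 1.606]
ft_force: [1.8, -3.8, -0.0]
opening: 0.277
grip_force: 30.0
```

Call:
jog_arm([
  [[0,0,2],0],
  [[0,0,4],0],
  [[0,0,6],0],
  [[0,0,8],0],
  [[0,0,8],0],
])

```text
t: 19.45
eef_pos: [556.9, -189.4, 118.2]
tcp_rot: [3.141, 0.0, 1.606]
ft_force: [4.2, -4.1, -2.6]
opening: 0.283
grip_force: 30.0
```

Call:
jog_arm([
  [[0,0,1],0],
  [[0,0,2],0],
  [[0,0,2],0],
])

```text
t: 19.75
eef_pos: [556.9, -189.3, 116.4]
tcp_rot: [3.141, 0.0, 1.606]
ft_force: [5.4, -3.1, -2.4]
opening: 0.282
grip_force: 30.0
```

Call:
jog_arm([
  [[0,0,1],0],
  [[0,0,2],0],
  [[0,0,2],0],
])

```text
t: 20.05
eef_pos: [556.9, -189.3, 114.5]
tcp_rot: [3.141, -0.0, 1.606]
ft_force: [5.2, -1.3, -2.6]
opening: 0.28
grip_force: 30.0
```

Call:
jog_arm([
  [[0,0,1],0],
  [[0,0,2],0],
  [[0,0,2],0],
])

```text
t: 20.35
eef_pos: [557.0, -189.4, 113.8]
tcp_rot: [3.14, 0.001, 1.606]
ft_force: [1.0, 0.2, 11.9]
opening: 0.277
grip_force: 30.0
```

Resting on the supports: Fz has turned to +12 N. I'll ease the load, open and lift straight up.

Call:
jog_arm([
  [[0,0,-1],0],
  [[0,0,-1],0],
  [[0,0,-1],0],
  [[0,0,-1],0],
  [[0,0,-1],0],
], grip=0)

```text
t: 20.85
eef_pos: [556.5, -189.4, 113.4]
tcp_rot: [-3.141, -0.0, 1.606]
ft_force: [0.4, -0.1, 0.4]
opening: 0.643
grip_force: 0.0
```

Call:
jog_arm([
  [[0,0,-1],0],
  [[0,0,-1],0],
  [[0,0,-15],0],
  [[0,0,-40],0],
  [[0,0,-80],0],
])

```text
t: 21.35
eef_pos: [556.0, -189.2, 193.8]
tcp_rot: [-3.139, -0.001, 1.606]
ft_force: [0.4, -0.2, -0.1]
opening: 0.989
grip_force: 0.0
```

Call:
jog_arm([
  [[-30,0,-40],0],
  [[-60,0,-70],0],
  [[-90,0,-90],0],
  [[-120,0,-90],0],
  [[-120,0,-90],0],
])

```text
t: 21.85
eef_pos: [560.6, -312.3, 285.0]
tcp_rot: [3.14, 0.002, 1.603]
ft_force: [-0.6, 0.6, -0.8]
opening: 1.001
grip_force: 0.0
```

Run:
```python
from h import *
T=read_camera("top");S=read_camera("side");v=np.load("h.npy");h=v[:3]
for p in(T,S):print([proj(p,X).round() for X in(knob(h,2.007),cab(h,[-185,90,78]),cab(h,[-185,-90,78]))])
for n in("flap_knob","near_pull","far_pull"):
    for p in(T,S):
        for q in cut_out(n,p)[:1]:print(n,q["p"],q["box"])
cv2.imwrite("pics/e.png",np.vstack([T["img"][80:340],S["img"][80:340]]));print(state()["ft_force"])
```

```text
[array([498., 203.]), array([493., 261.]), array([485., 153.])]
[array([442., 166.]), array([454., 209.]), array([419., 137.])]
flap_knob 0.88 [342.2, 127.9, 455.5, 246.0]
near_pull 0.67 [380.2, 253.5, 503.0, 271.2]
near_pull 0.7 [376.6, 202.7, 455.6, 241.6]
far_pull 0.57 [378.8, 146.1, 493.7, 161.7]
far_pull 0.43 [346.4, 131.5, 423.6, 166.1]
[ 0.2118541  -0.59747581 -0.11712731]
```

View pics/e.png

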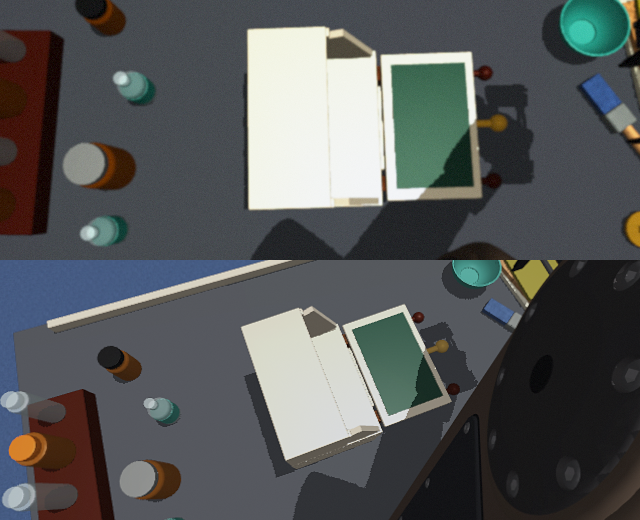

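The flap lies level on both supports. Its knob is where predicted in both views: (498,203) in the top picture and (441,166) in the side one. Both pulls are at their stops and the robot is clear.

```bash
python3 -c "from cell import job_done;print(job_done())"
```

```text
the job is handed in; nothing more can be done
None
```

I handed the job in: both supports are out to their stops, the flap rests level on them, and the robot is clear; I never pulled the drawer, but the lowered flap hides it in the last pictures, and no verdict came back.

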